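Weigh out an order of crusty rolls

ROBOT

A 6-joint arm with a two-finger parallel gripper is mounted at the origin on the work surface. World frame = base frame: x ahead of the robot, y to its left, z up, the work surface at z = 0. Lengths are in m, angles in rad, forces in N, time in s.
With the tool pointing down it reaches from about 0.35 to 0.95 m from the base axis. Payload 17.4 kg.
Tool frame: the origin (TCP) lies at the centre of the arm's flange, where the gripper is bolted on; the fingertips stand 186 mm ahead of it and the grasp point (between the pads) lies 167 mm ahead of it; z points along the fingers, y is the line along which they close (so a half turn about z gives the same grasp; the last joint's range is limited). The gripper opens to 93 mm and grips with 3 to 60 N. Pads are 15 mm wide; open, the fingers measure 128 mm over their backs; the gripper's body (75 mm by 188 mm) begins 65 mm behind the grasp point.
Start: joints at [-1.331, 0.116, 1.442, -0, 1.584, -0.038], TCP at [0.185, -0.649, 0.405] pointing down, gripper open.
Joint ranges: [-2.83, 2.83], [-0.83, 2.19], [0.07, 2.5], [-1.14, 4.28], [0.01, 3], [-2.97, 2.97]. Speed limits (rad/s): [1.89, 1.89, 2.22, 3.14, 3.14, 3.14].

INTERFACE

Orientations are given as a unit quaternion [w, x, y, z].
In Python, from workcell import get_state, read_camera, camera_params, hand_in gives the robot as it stands.
- The arm moves only by the tool arm_command, never from a script. Its arguments are lists of equal length, an entry for each row: "angular": the turn, a rotation vector about the tool's x, y, z in degrees, a list of three; "delta_pos": the shift along the tool's x, y, z in mm, a list of three; "claw": the closure, from 0 (fully open) to 1 (shut). A call has 1 to 20 rows; each row shifts and turns the commanded pose from where the row before left it, along the tool's axes as they then stand; what a row does not reach is not made up. A row lasts 1/10 s, in which the tool goes at most 50 mm and 8.59 degrees, less where a joint would pass 70% of its speed; a pose out of reach is approached as far as the arm can. A call with a gripper value outside its range is refused whole. The fingers move at their own pace and stop on an object; the grip force is fixed at half the most. Time passes only in rows, so rows that do not move let the fingers close. It gives the time, the measured TCP pose, the force, the opening and the grip force at its end, in the units of the state.
- get_state(): the state, without advancing time (a new reading comes with each control period).
- read_camera(name): name is "scene" or "top" or "wrist"; returns the picture (480x640x3 uint8, red, green, blue); there is no depth.
- camera_params(name): a dict with "fx", "fy", "cx", "cy" (pixels), "k1" (the pictures are not rectified: a ray, as slopes to the right and down, at radius r is drawn at 1 + k1 r^2 times it, then the intrinsics apply), "position" and "orientation" of the camera in the world. Camera axes: x right, y down, z forward; pixel columns grow to the right and rows downward; lengths in m; the calibration is good to about 2 mm. A picture is of the moment at which its call begins: read the wrist's pose just before it. camera_params takes no time and is no camera call; for the wrist camera it gives the pose at the moment of the call.
- hand_in(): hands the job in; it is judged then, once.
The state is a dict: "clock": time; "joints": joint angles; "dq": joint speeds; "joint_efforts": joint torques, N m; "position": TCP position; "ee_rot": TCP orientation; "ft_force": force on the tool from outside, world axes, zero at the start; "moment": the same for the moment, N m; "width": opening from 0.0 (shut) to 1.0 (fully open); "finger_force": force on a finger pad.
Only numpy, scipy, OpenCV 4.12 (cv2) and the standard library are available. Lean on these libraries where they do the work, as an engineer would, in place of code of your own. Each camera call takes 0.05 s, during which the arm holds its last target. There are 200 camera calls.

TASK

Weigh out an order of rolls: take rolls from the tray of the cooling rack and lay them on the pan of the dial scale, setting each down gently and letting the pointer settle before you fetch the next, until the pointer stands between the two limit tabs on the rim of the dial. Leave the rolls you do not need on their tray, do not turn the ring that carries the tabs, and leave the jar, bowl and scraper where they are.

Things in the scene. Friction and masses are not known exactly. Their poses are not given: they have to be found in the camera images.
- rack: Two-tier stainless bench cooling rack, fixed; 325 (its x) by 577 (its y) by 280 mm high; origin on the bench under its centre, x pointing away from the robot's side. Below lies an aluminium tray (325 x 530 mm, rim 15 mm above its floor, front rim at x = -202); above, a wire grid. Posts 20 mm square at x = -85 and +152, y = +-278 mm, 280 mm high.
- tray (a point): Point on the tray floor, 60 mm above the bench, at the middle of the row of rolls (rack x = -112, y = 0 mm).
- grid_edge (a point): Middle of the lower front edge of the upper wire grid (6 mm thick, 325 x 530 mm, 260 mm above the bench, edge at rack x = -163). It overhangs the rolls, so an upright gripper meets it: come in from the robot's side with the tool tilted 30 to 40 degrees, fingers pointing away and down, and draw the roll out some 130 mm towards the robot, low, before lifting it high or going sideways.
- roll0: Crusty bread roll, hard crust, 140 mm long (its x), 58 wide (its y; 57 where gripped), 45 high; origin at the centre of its flat foot; grip across the width 23 to 25 mm above the foot. The three rolls look alike, in a row on the tray 85 to 195 mm apart, long axis roughly along the rack's x. Each weighs 80 to 110 g: only the scale tells.
- roll1: Like roll0.
- roll2: Like roll0.
- scale: White spring scale with a round dial, fixed to the bench; housing 343 x 240 x 95 mm, origin on the bench under its rear block; the side at -x slopes down towards the robot by 30 degrees and carries the dial (132 mm across), whose centre is at x = -171, z = 53 mm.
- pan: Stainless pan of the scale, 220 (its x) x 280 mm (its y), rim 14 mm high; origin under its centre, floor 4 mm above it, 130 mm above the bench when empty. It sinks on a damped spring by 3.27 mm per 100 g (stop at 21 mm) and settles in about 0.5 s. Room for three rolls side by side, long axis along the pan's x, at y = -90, 0 and +90 mm.
- pan_floor (a point): Centre of the upper face of the pan's floor; moves with the pan.
- pointer (a joint): Angle of the dial's black pointer in rad, clockwise from zero (zero points up the slope, towards the pan); one turn (6.283) is 500 g, 100 g to each of the five long marks, 25 g to each short one. It is geared to the pan.
- pointer_tip (a point): Tip of the pointer, 56 mm from the dial's centre.
- limit_ring (a joint): Ring on the dial's rim with two dark tabs, at the order's least and greatest weight. Its value in rad is where the least-weight tab stands, clockwise from the dial's zero like the pointer (1.57 to 2.95: 125 to 235 g, so two or three rolls); the greatest-weight tab is 1.445 rad (115 g) further clockwise. Preset; not to be turned.
- min_tab: Frame of the least-weight tab: origin at the dial's centre, x axis pointing at the tab, z out of the dial. The pointer is past it when the pointer's tip has negative y here.
- max_tab: Frame of the greatest-weight tab: origin at the dial's centre, x axis pointing at the tab, z out of the dial. The pointer is short of it when the pointer's tip has positive y here.
- min_tab_end (a point): Inner end of the least-weight tab, on the rim of the dial.
- seed_jar: Bystander: brown jar with a steel lid, 90 mm across, 130 high, origin at the centre of its foot.
- bowl: Bystander: steel bowl, 190 mm across, 75 high, origin at the centre of its foot.
- scraper: Bystander: bench scraper lying flat, 150 mm long along its y, about 100 mm along its x, 21 high, origin at the bench under its black handle's inner edge.
There are look-alikes about, which are no part of the job. What is shaped like the roll1 but white is not meant.

How it is judged:
By the outcome, as a careful person would: the job done as asked, in the order asked, and still so for the second after the job is handed in, with the robot touching nothing.
It also fails if it takes over 72 s, if anything falls off the work surface, if the arm or the gripper's body presses on something with over 40 N, if the wrist force passes 120 N, or if a joint passes its speed limit or range.

## Working session

There is one attempt and no reset: what is moved stays moved. The work goes in short steps, Python scripts to look and compute and a tool call to move; the robot and the scene stay as the last step left them, time stands still between calls to the robot, and variables do not carry over. Pictures are saved under pics/ and viewed, at most 10 in all, crops included, and the job is handed in when it is done.

Besides the shell and the picture viewer there is one more tool, called after "Request:" as name(argument=value, ...) on one line, values as JSON. arm_command: Moves the arm, as the interface text tells. Its arguments: {"type":"object","properties":{"angular":{"type":"array"},"delta_pos":{"type":"array"},"claw":{"type":"array"}},"required":["angular","delta_pos","claw"]}

```bash
mkdir -p pics; python3 - <<'E'
from workcell import *
import cv2
for n in("scene","top"):
    cv2.imwrite(f"pics/{n}0.png",read_camera(n)[:,:,::-1]); print(n,camera_params(n))
s=get_state();print(s['clock'],s['position'],s['ee_rot'],s['width'])
E
```

```text
scene {'fx': 548.2385558542808, 'fy': 548.2385558542808, 'cx': 321.3176642508535, 'cy': 247.9723472967476, 'k1': -0.08043413876850515, 'position': array([ 0.67682531, -0.40943005,  1.68679974]), 'orientation': array([-0.16750091,  0.97624363,  0.13582688, -0.02104455])}
top {'fx': 568.4737103165393, 'fy': 568.4737103165393, 'cx': 320.0769129477605, 'cy': 241.60627494866114, 'k1': 0.0019893487187878506, 'position': array([0.41066655, 0.09974432, 1.49223489]), 'orientation': array([-0.02237601,  0.70866593, -0.7044175 ,  0.03298339])}
0.1 [ 0.1851107  -0.64913114  0.40410684] [-4.91786299e-04  9.90367410e-01  1.38463523e-01 -5.78172978e-05] 1.0026629305812358
```

View pics/scene0.png

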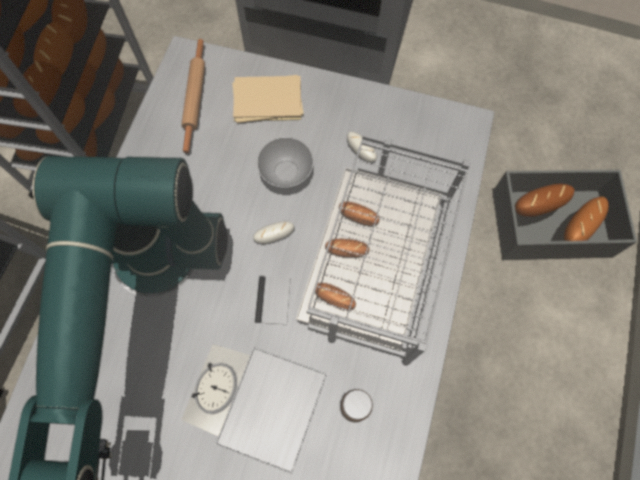

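View pics/top0.png

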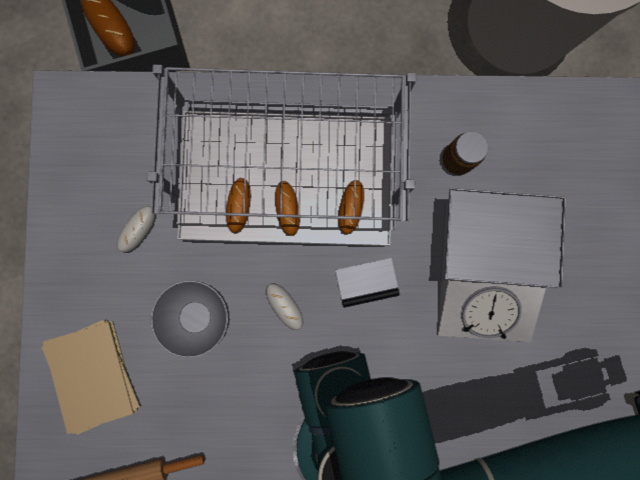

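The scene shows three brown rolls on the tray and the scale at lower centre. In the top view the rolls are near (238,206), (287,208) and (351,207), the dial is near (491,312), and the pan spans (448..564,190..285). I'll enlarge the rack and dial next.

```bash
python3 - <<'E'
import cv2,numpy as np
t=cv2.imread("pics/top0.png")
cv2.imwrite("pics/c1.png",cv2.resize(t[60:255,145:420],None,fx=2.9,fy=2.9,interpolation=cv2.INTER_CUBIC))
cv2.imwrite("pics/c2.png",cv2.resize(t[180:350,425:575],None,fx=3.5,fy=3.5,interpolation=cv2.INTER_CUBIC))
E
```

```text
(no output)
```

View pics/c1.png

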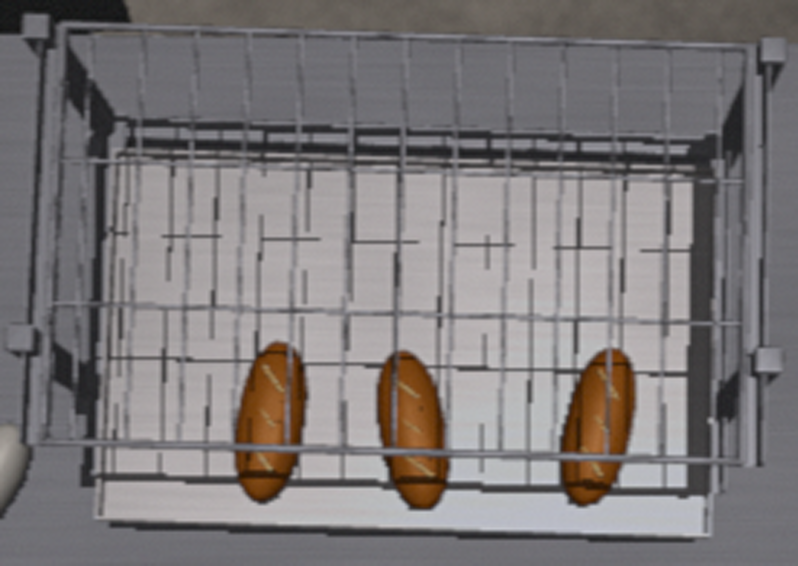

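View pics/c2.png

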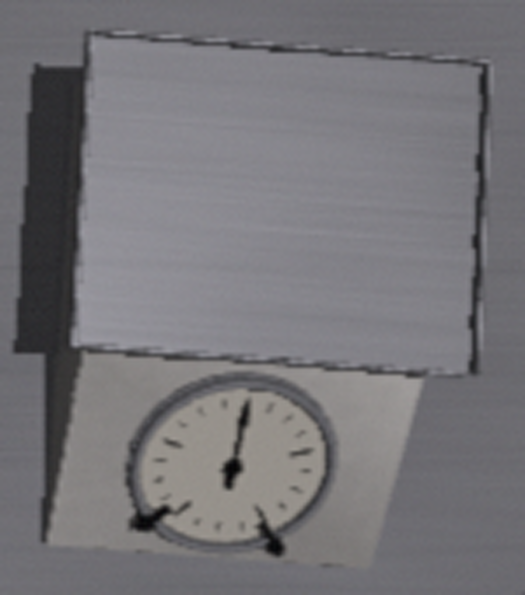

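c1 shows the rack: post tops at (24,338), (768,360), (38,28) and (772,52), with the roll ends readable. c2 shows the pan corners at (88,32), (488,62), (475,373) and (73,347). The dial centre is at (232,468), with the min tab at (262,512)–(275,540) and the max tab at (185,505)–(145,520).

```bash
cat > h.py <<'E'
import numpy as np
from workcell import *
from scipy.spatial.transform import Rotation as R
def q2r(q): return R.from_quat([q[1],q[2],q[3],q[0]])
def pix2w(n,uv,z,p=None):
    p=p or camera_params(n); out=[]
    uv=np.atleast_2d(uv).astype(float)
    d=(uv-[p['cx'],p['cy']])/[p['fx'],p['fy']]; s=d.copy()
    for _ in range(10): s=d/(1+p['k1']*(s**2).sum(1,keepdims=True))
    r=q2r(p['orientation']).apply(np.c_[s,np.ones(len(s))])
    c=np.array(p['position']); return c+r*((z-c[2])/r[:,2])[:,None]
def plan(p,rot,P,Rt,vmax=50):
    """one straight piece: rows of (angular,delta) in tool axes"""
    dr=(rot.inv()*Rt).as_rotvec(degrees=True); d=np.array(P)-p
    n=int(np.ceil(max(np.linalg.norm(d)/vmax,np.linalg.norm(dr)/8.3,1)))
    a=dr/n; out=[]; q,pos=rot,np.array(p)
    return n,a.round(2),rot.inv().apply(d).round(1)
E
python3 - <<'E'
from h import *
c1=lambda *a:np.array(a)/2.9+[145,60]; c2=lambda *a:np.array(a)/3.5+[425,180]
np.set_printoptions(precision=4,suppress=True)
po=pix2w("top",c1([24,338],[768,360],[38,28],[772,52]),.28);print("posts",po[:,:2])
print(np.linalg.norm(po[0]-po[1]),np.linalg.norm(po[0]-po[2]),"want .556,.237")
y=po[0]-po[1]+po[2]-po[3];y/=np.linalg.norm(y);x=np.array([y[1],-y[0],0]);c=po.mean(0)-x*.0335
print("rack",c,np.degrees(np.arctan2(x[1],x[0])),"tray pt",c-.112*x)
for e in ([280,343],[262,500]),([402,351],[426,507]),([612,350],[582,503]):
    w=pix2w("top",c1(*e),.082);d=w[0]-w[1];m=w.mean(0)
    print("roll",m,np.linalg.norm(d),np.degrees(np.arctan2(d[1],d[0])),"in rack",(m-c)@x,(m-c)@y)
pa=pix2w("top",c2([88,32],[488,62],[475,373],[73,347]),.14);print("pan",pa[:,:2],pa.mean(0))
print(np.linalg.norm(pa[0]-pa[1]),np.linalg.norm(pa[1]-pa[2]))
y=pa[0]-pa[1]+pa[3]-pa[2];y/=np.linalg.norm(y);x=np.array([y[1],-y[0],0]);print("pan yaw",np.degrees(np.arctan2(x[1],x[0])))
dc=pix2w("top",c2([232,468]),.06)[0];ac=[]
p=camera_params("top")
# dial plane: centre dc, up-slope u
u=x*np.cos(np.pi/6)+np.array([0,0,.5]);n=np.cross(u,-np.array([y[0],y[1],0]))
n=-n if n[2]<0 else n
for t in [247,400],[262,512],[275,540],[185,505],[145,520]:
    a=pix2w("top",c2(t),0)[0];o=p['position'];r=a-o;q=o+r*((dc-o)@n)/(r@n)
    v=q-dc;ang=np.arctan2(v@(-y),v@u)%(2*np.pi);print(t,np.linalg.norm(v),ang,ang/6.283*500)
print("dial",dc)
s=get_state();print(q2r(s['ee_rot']).as_matrix())
E
```

```text
posts [[ 0.6437  0.441 ]
 [ 0.6317 -0.1115]
 [ 0.8796  0.4371]
 [ 0.8673 -0.1162]]
0.552622575669081 0.23599631039645783 want .556,.237
rack [0.7221 0.1633 0.28  ] -1.2573934618443598 tray pt [0.6101 0.1658 0.28  ]
roll [0.6111 0.2831 0.082 ] 0.13694031370961612 -5.530197716474374 in rack -0.11362016657761384 0.11727608331288954
roll [0.6055 0.1601 0.082 ] 0.13703274116967454 9.234534574865815 in rack -0.11651320603755959 -0.005772397044151306
roll [0.6089 0.0022 0.082 ] 0.13573623838189558 -10.937479935244506 in rack -0.10967987844178163 -0.16352633259484325
pan [[ 0.6458 -0.2333]
 [ 0.6271 -0.5101]
 [ 0.413  -0.4951]
 [ 0.4292 -0.2204]] [ 0.5288 -0.3647  0.14  ]
0.27738749605519075 0.21460891297638285
pan yaw -3.6167293665804268
[247, 400] 0.0567061839151609 6.273528559157325 499.24626445625694
[262, 512] 0.045704166777054744 2.4576819463036577 195.581883360151
[275, 540] 0.07289665867913345 2.5076292808675027 199.55668318219819
[185, 505] 0.043736356433445915 3.8234711268059263 304.2711385330197
[145, 520] 0.07302376141361071 3.9740253028747223 316.2522125477258
dial [ 0.3442 -0.3528  0.06  ]
[[ 0.9617  0.2743 -0.0003]
 [ 0.2743 -0.9617  0.001 ]
 [ 0.     -0.001  -1.    ]]
```

```bash
cat >> h.py <<'E'
np.set_printoptions(precision=4,suppress=True)
def ori(yaw,tilt=40):
    a,t=np.radians(yaw),np.radians(tilt)
    z=np.array([np.sin(t)*np.cos(a),np.sin(t)*np.sin(a),-np.cos(t)]);y=np.array([np.sin(a),-np.cos(a),0])
    return R.from_matrix(np.c_[np.cross(y,z),y,z])
def tcp(g,yaw,tilt=40,back=0): return np.array(g)-(.167+back)*ori(yaw,tilt).as_matrix()[:,2]
ROLL={'A':((.611,.283),-5.5),'B':((.6055,.160),9.2),'C':((.609,.002),-10.9)}
def rollg(k,off=-.01,z=.085):
    (x,y),w=ROLL[k];a=np.radians(w);return np.array([x+off*np.cos(a),y+off*np.sin(a),z]),w
PAN=np.array([.5288,-.3647]);PY=-3.6
def pang(v,z,u=-.01):
    a=np.radians(PY);return np.array([*(PAN+np.array([u*np.cos(a)-v*np.sin(a),u*np.sin(a)+v*np.cos(a)])),z])
def cur():
    s=get_state();return s,np.array(s['position']),q2r(s['ee_rot'])
E
python3 - <<'E'
from h import *
s,p,r=cur();g,w=rollg('C');Rt=ori(w)
n,a,_=plan(p,r,p,Rt);print("turn",n,a)
P=tcp(g,w,back=.15);print(P,plan(p,Rt,P,Rt),"grasp",tcp(g,w))
E
```

```text
turn 6 [-1.57  6.54  4.28]
[0.3991 0.0424 0.3278] (1, array([0., 0., 0.]), array([ 0. , -0.7,  0.1])) grasp [0.4938 0.0242 0.2129]
```

```bash
sed -i 's/d=np.array(P)-p/d=(np.array(P)-p)*1000/' h.py; python3 - <<'E'
from h import *
s,p,r=cur();g,w=rollg('C');Rt=ori(w);P=tcp(g,w,back=.15);print(plan(p,Rt,P,Rt,45))
E
```

```text
(17, array([0., 0., 0.]), array([  11.8, -719.5,  109.4]))
```

Request:
arm_command(angular=[[-1.57,6.54,4.28],[-1.57,6.54,4.28],[-1.57,6.54,4.28],[-1.57,6.54,4.28],[-1.57,6.54,4.28],[-1.57,6.54,4.28],[0,0,0]], delta_pos=[[0,0,0],[0,0,0],[0,0,0],[0,0,0],[0,0,0],[0,0,0],[0,0,0]], claw=[0,0,0,0,0,0,0])

```text
clock: 0.8
position: [0.1846, -0.649, 0.404]
ee_rot: [0.033, 0.935, -0.09, 0.341]
ft_force: [-0.1, 1.2, -0.5]
width: 1.0
finger_force: 0.0
```

Request:
arm_command(angular=[[0,0,0],[0,0,0],[0,0,0],[0,0,0],[0,0,0],[0,0,0],[0,0,0],[0,0,0],[0,0,0],[0,0,0],[0,0,0],[0,0,0],[0,0,0],[0,0,0],[0,0,0],[0,0,0],[0,0,0],[0,0,0],[0,0,0],[0,0,0]], delta_pos=[[0.7,-40,6],[0.7,-40,6],[0.7,-40,6],[0.7,-40,6],[0.7,-40,6],[0.7,-40,6],[0.7,-40,6],[0.7,-40,6],[0.7,-40,6],[0.7,-40,6],[0.7,-40,6],[0.7,-40,6],[0.7,-40,6],[0.7,-40,6],[0.7,-40,6],[0.7,-40,6],[0.7,-40,6],[0.7,-40,6],[0,0,0],[0,0,0]], claw=[0,0,0,0,0,0,0,0,0,0,0,0,0,0,0,0,0,0,0,0])

```text
clock: 2.8
position: [0.3982, 0.0413, 0.3295]
ee_rot: [0.034, 0.936, -0.087, 0.34]
ft_force: [-0.7, -1.0, -0.1]
width: 1.002
finger_force: 0.0
```

```bash
python3 - <<'E'
from h import *
import cv2
s,p,r=cur();g,w=rollg('C');Rt=ori(w);P=tcp(g,w,back=.15);print(s['clock'],s['joints'],p,P)
print(plan(p,r,P,Rt))
cp=camera_params("wrist");im=read_camera("wrist");cv2.imwrite("pics/w1.png",im[:,:,::-1]);print(cp)
E
```

```text
2.8 [ 0.0918 -0.6899  2.248  -0.228   0.9197  1.923 ] [0.3982 0.0413 0.3295] [0.3991 0.0424 0.3278]
(1, array([0.07, 0.09, 0.36]), array([-0.5, -1.3,  1.7]))
{'fx': 403.1003456697394, 'fy': 403.1003456697394, 'cx': 319.53379715333176, 'cy': 240.35859982811752, 'k1': -0.043124497296956964, 'position': array([0.4644, 0.0304, 0.359 ]), 'orientation': array([ 0.1381, -0.623 ,  0.7508, -0.1704])}
```

View pics/w1.png

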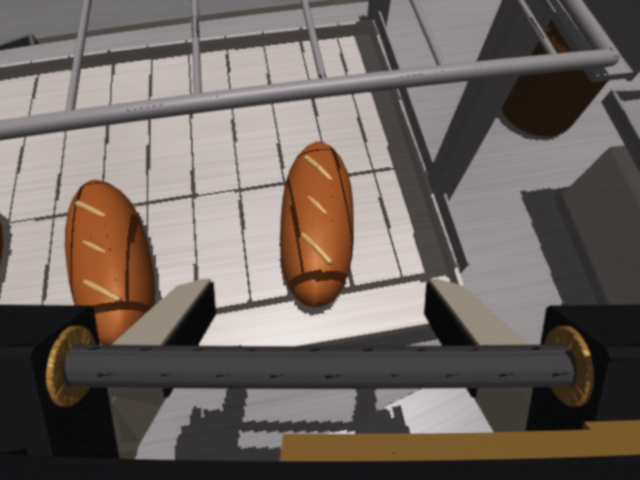

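The wrist view shows roll C with its near end at (318,305) and far end at (320,143), between the open fingers. Roll B is at left, near (110,262).

```bash
python3 - <<'E'
from h import *
w=pix2w("wrist",[[318,303],[319,146],[283,228],[353,224]],.082);print(w,np.linalg.norm(w[0]-w[1]))
d=w[1]-w[0];print(w[:2].mean(0),w[2:].mean(0),np.degrees(np.arctan2(d[1],d[0])))
b=pix2w("wrist",[[125,340],[97,182]],.082);d=b[1]-b[0];print("B",b.mean(0),np.linalg.norm(d),np.degrees(np.arctan2(d[1],d[0])))
E
```

```text
[[ 0.5451  0.0138  0.082 ]
 [ 0.6813 -0.0129  0.082 ]
 [ 0.6088  0.0292  0.082 ]
 [ 0.6022 -0.0247  0.082 ]] 0.13885427816671414
[0.6132 0.0004 0.082 ] [0.6055 0.0023 0.082 ] -11.090567505870462
B [0.6118 0.1618 0.082 ] 0.13873304698200978 10.477077466313814
```

Request:
arm_command(angular=[[0,0,0.4],[0,0,0],[0,0,0],[0,0,0],[0,0,0],[0,0,0],[0,0,0]], delta_pos=[[-0.5,-1.3,35],[0,0,40],[0,0,40],[0,0,25],[0,0,11.5],[0,0,0],[0,0,0]], claw=[0,0,0,0,0,0,0])

```text
clock: 3.55
position: [0.4935, 0.0218, 0.2136]
ee_rot: [0.033, 0.935, -0.093, 0.34]
ft_force: [-0.2, -0.6, -0.2]
width: 0.998
finger_force: 0.0
```

Request:
arm_command(angular=[[0,0,0],[0,0,0],[0,0,0],[0,0,0],[0,0,0],[0,0,0],[0,0,0],[0,0,0]], delta_pos=[[0,0,0],[0,0,0],[0,0,0],[0,0,0],[0,0,0],[0,0,0],[0,0,0],[0,0,0]], claw=[1,1,1,1,1,1,1,1])

```text
clock: 4.35
position: [0.4937, 0.0232, 0.2133]
ee_rot: [0.032, 0.935, -0.092, 0.341]
ft_force: [-3.9, 1.0, 5.3]
width: 0.616
finger_force: 30.0
```

```bash
python3 - <<'E'
from h import *
s,p,r=cur();g,w=rollg('C');print(s['joints'],p,tcp(g,w))
u=np.array([np.cos(np.radians(w)),np.sin(np.radians(w)),0])
q=p-.04*u+[0,0,.04];print("lift",plan(p,r,q,r));print("back",plan(q,r,q-.09*u,r))
E
```

```text
[ 0.0283 -0.314   2.2049 -0.2586  0.5799  1.9632] [0.4937 0.0232 0.2133] [0.4938 0.0242 0.2129]
lift (2, array([0., 0., 0.]), array([ -4.9,   0.1, -56.4]))
back (2, array([0., 0., 0.]), array([-68.9,   0.5, -57.9]))
```

Request:
arm_command(angular=[[0,0,0],[0,0,0],[0,0,0],[0,0,0],[0,0,0],[0,0,0],[0,0,0]], delta_pos=[[12.8,0,-15.4],[-2.4,0,-28],[-15,0,-32],[-23,0,-19],[-23,0,-19],[-23,0,-19],[0,0,0]], claw=[1,1,1,1,1,1,1])

```text
clock: 5.05
position: [0.3527, 0.0509, 0.2674]
ee_rot: [0.031, 0.935, -0.092, 0.341]
ft_force: [0.8, 0.4, -0.7]
width: 0.609
finger_force: 30.0
```

```bash
cat > go.py <<'E'
from h import *
import sys
# to pan slot v
v=float(sys.argv[1]);s,p,r=cur();Rt=ori(PY)
print(s['clock'],s['joints'],p,"grasp",p+r.as_matrix()[:,2]*.167,s['width'])
zf=float(sys.argv[2]) if len(sys.argv)>2 else .130
hi=tcp(pang(v,zf+.025+.045),PY);lo=tcp(pang(v,zf+.025+.002),PY)
n,a,d=plan(p,r,hi,Rt);print("turn total",(r.inv()*Rt).as_rotvec(degrees=True));up=np.array([*p[:2],max(p[2],hi[2])])
print("raise (old axes)",plan(p,r,up,r));print("shift(new axes)",plan(up,Rt,hi,Rt));print("lower",plan(hi,Rt,lo,Rt))
E
python3 go.py 0.085
```

```text
5.05 [ 0.1396 -0.8076  2.4069 -0.2717  0.8883  2.007 ] [0.3527 0.0509 0.2674] grasp [0.4583 0.0306 0.1396] 0.6087605638544631
turn total [ 4.6818 -0.0918 -5.9363]
raise (old axes) (2, array([0., 0., 0.]), array([ 39. ,  -0.2, -46.3]))
shift(new axes) (7, array([0., 0., 0.]), array([ 64.7, 318.7,  54.3]))
lower (1, array([0., 0., 0.]), array([-27.6,   0. ,  32.9]))
```

Request:
arm_command(angular=[[4.7,-0.1,-5.9],[0,0,0],[0,0,0],[0,0,0],[0,0,0],[0,0,0],[0,0,0],[0,0,0],[0,0,0],[0,0,0],[0,0,0]], delta_pos=[[0,0,0],[13,35,-15.4],[13,35,-15.4],[13,35,-15.4],[13,42.7,10.9],[13,42.7,10.9],[13,42.7,10.9],[13,42.7,10.9],[12.7,42.9,10.9],[0,0,0],[0,0,0]], claw=[1,1,1,1,1,1,1,1,1,1,1])

```text
clock: 6.15
position: [0.4281, -0.2741, 0.3253]
ee_rot: [0.011, 0.941, -0.031, 0.338]
ft_force: [0.8, 0.5, -0.6]
width: 0.612
finger_force: 30.0
```

```bash
python3 go.py 0.085
```

```text
6.15 [-0.7074 -0.361   2.0478  0.4941  0.9336  0.7388] [ 0.4281 -0.2741  0.3253] grasp [ 0.5341 -0.281   0.1964] 0.6123255702212139
turn total [ 0.0649  0.5081 -0.2028]
raise (old axes) (1, array([0., 0., 0.]), array([ 1.7, -0. , -2. ]))
shift(new axes) (1, array([0., 0., 0.]), array([-8.5, -0.9, -7.2]))
lower (1, array([0., 0., 0.]), array([-27.6,   0. ,  32.9]))
```

Request:
arm_command(angular=[[0,0.5,0],[0,0,0],[0,0,0],[0,0,0],[0,0,0],[0,0,0],[0,0,0],[0,0,0],[0,0,0],[0,0,0]], delta_pos=[[-7,-0.9,-6],[-9,0,9],[-9,0,9.5],[-5.4,0,6.5],[-4,0,4.8],[-1.3,0,1.5],[-1,0,1.1],[-0.9,0,1.1],[0,0,0],[0,0,0]], claw=[1,1,1,1,1,1,1,1,1,1])

```text
clock: 7.15
position: [0.417, -0.2714, 0.2819]
ee_rot: [0.011, 0.939, -0.03, 0.343]
ft_force: [0.8, 0.8, -0.2]
width: 0.605
finger_force: 30.0
```

```bash
python3 go.py 0.085; python3 -c "
from h import *
print(get_state()['ft_force'])"
```

```text
7.15 [-0.7205 -0.357   2.1186  0.5415  0.8674  0.6676] [ 0.417  -0.2714  0.2819] grasp [ 0.5244 -0.2783  0.1542] 0.6049412653626811
turn total [ 0.0774 -0.1497 -0.0467]
raise (old axes) (1, array([0., 0., 0.]), array([ 29.7,   0. , -35.2]))
shift(new axes) (1, array([0., 0., 0.]), array([0.1, 1.1, 0.1]))
lower (1, array([0., 0., 0.]), array([-27.6,   0. ,  32.9]))
[ 0.7562  0.76   -0.196 ]
```

Request:
arm_command(angular=[[0,0,0],[0,0,0],[0,0,0],[0,0,0],[0,0,0],[0,0,0],[0,0,0],[0,0,0],[0,0,0],[0,0,0],[0,0,0]], delta_pos=[[-1.3,0,1.5],[0,0,0],[0,0,0],[0,0,0],[0,0,0],[0,0,0],[0,0,-10],[0,0,-30],[0,0,-40],[0,0,-40],[0,0,0]], claw=[1,1,0.37,0.34,0.3,0.3,0.3,0.3,0.3,0,0])

```text
clock: 8.25
position: [0.3377, -0.2661, 0.3766]
ee_rot: [0.014, 0.938, -0.03, 0.345]
ft_force: [-0.4, -2.1, -0.6]
width: 0.826
finger_force: 0.0
```

```bash
cat > pick.py <<'E'
from h import *
import sys
k=sys.argv[1];s,p,r=cur();g,w=rollg(k);Rt=ori(w)
print(s['clock'],p,s['width'],"turn total",(r.inv()*Rt).as_rotvec(degrees=True))
P=tcp(g,w,back=.15);print(P,"shift",plan(p,Rt,P,Rt))
E
python3 pick.py B; python3 - <<'E'
from h import *
import cv2
im=read_camera("wrist")[:,:,::-1];t=read_camera("top")[:,:,::-1]
a=cv2.resize(im,(400,300));b=cv2.resize(t[180:350,425:575],(400,453),interpolation=cv2.INTER_CUBIC)
o=np.zeros((453,800,3),np.uint8);o[:300,:400]=a;o[:,400:]=b;cv2.imwrite("pics/p1.png",o)
E
```

```text
8.25 [ 0.3377 -0.2661  0.3766] 0.8257177778990515 turn total [ 8.614  -0.3875 -9.6984]
[0.3945 0.1258 0.3278] shift (8, array([0., 0., 0.]), array([  59.6, -377.8,  113.7]))
```

View pics/p1.png

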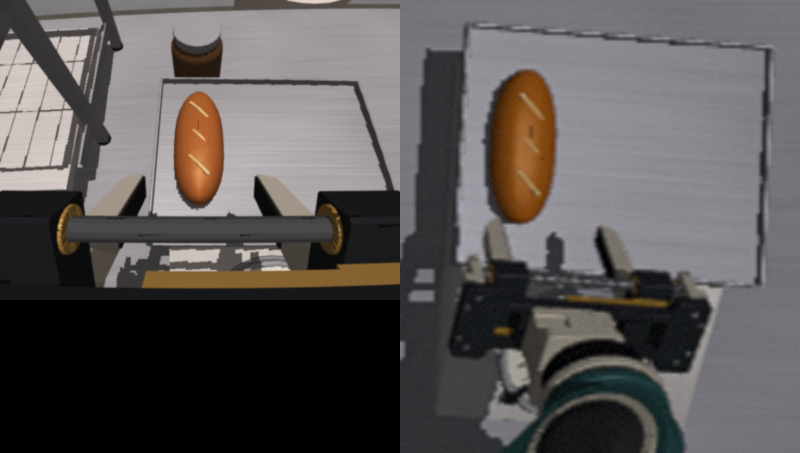

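Roll 1 lies well on the pan, at about (523,145) in the right half. The arm hides the dial, so I'll let the pointer settle, then fetch roll B.

Request:
arm_command(angular=[[0,0,0],[0,0,0],[0,0,0],[0,0,0],[0,0,0],[0,0,0],[4.3,-0.2,-4.85],[4.3,-0.2,-4.85],[0,0,0],[0,0,0],[0,0,0],[0,0,0],[0,0,0],[0,0,0],[0,0,0],[0,0,0],[0,0,0],[0,0,0],[0,0,0]], delta_pos=[[0,0,0],[0,0,0],[0,0,0],[0,0,0],[0,0,0],[0,0,0],[0,0,0],[0,0,0],[6.6,-42,12.6],[6.6,-42,12.6],[6.6,-42,12.6],[6.6,-42,12.6],[6.6,-42,12.6],[6.6,-42,12.6],[6.6,-42,12.6],[6.6,-42,12.6],[6.6,-42,12.6],[0,0,0],[0,0,0]], claw=[0,0,0,0,0,0,0,0,0,0,0,0,0,0,0,0,0,0,0])

```text
clock: 10.25
position: [0.3942, 0.1151, 0.3254]
ee_rot: [-0.031, 0.938, 0.076, 0.337]
ft_force: [-0.6, -0.7, -0.1]
width: 0.997
finger_force: 0.0
```

```bash
sed -i "s/'B':((.6055,.160),9.2)/'B':((.608,.161),9.8)/" h.py; python3 pick.py B; python3 - <<'E'
from h import *
import cv2
t=read_camera("top")[:,:,::-1]
a=cv2.resize(read_camera("wrist")[:,:,::-1],(400,300));b=cv2.resize(t[280:350,435:550],(400,243),interpolation=cv2.INTER_CUBIC)
o=np.zeros((300,800,3),np.uint8);o[:,:400]=a;o[:243,400:]=b;cv2.imwrite("pics/p2.png",o)
E
```

```text
10.25 [0.3942 0.1151 0.3254] 0.9973814050724508 turn total [-0.0263  0.4073 -0.4958]
[0.3974 0.1246 0.3278] shift (1, array([0., 0., 0.]), array([ 5.2, -8.8,  1.2]))
```

View pics/p2.png

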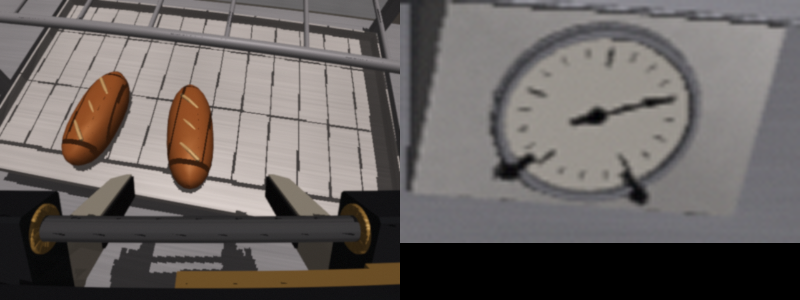

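The pointer stands near the 100 g mark. Wrist half: roll B spans (189,88)–(190,185), and roll A spans (115,74)–(77,163).

```bash
python3 - <<'E'
from h import *
for e in [[190,186],[189,88]],[[77,163],[116,74]]:
    b=pix2w("wrist",np.array(e)*1.6,.082);d=b[1]-b[0];print(b.mean(0),np.linalg.norm(d),np.degrees(np.arctan2(d[1],d[0])))
print(pix2w("wrist",np.array([[167,136],[213,136]])*1.6,.084))
p=camera_params("top");x=np.array([np.cos(np.radians(PY)),np.sin(np.radians(PY)),0]);y=np.array([-x[1],x[0],0])
u=x*.866+np.array([0,0,.5]);n=np.cross(y,u);o=p['position']
f=lambda t:pix2w("top",np.array(t)/np.array([400/115,243/70])+[435,280],0)[0]
c=pix2w("top",np.array([197,115])/3.475+[435,280],.055)[0]
for t in [211,57],[273,99],[225,158],[238,190],[150,153],[112,172]:
    r=f(t)-o;v=o+r*((c-o)@n)/(r@n)-c;print(t,np.linalg.norm(v),(np.arctan2(-v@y,v@u)%6.283)/6.283*500)
E
```

```text
[0.6091 0.1634 0.082 ] 0.13770510471107902 10.674657433589068
[0.6168 0.2852 0.082 ] 0.13818390857344426 -2.174876767647111
[[0.5988 0.1893 0.084 ]
 [0.6075 0.1338 0.084 ]]
[211, 57] 0.048987567021247215 0.4099498891795433
[273, 99] 0.05444845297539247 98.63921602435296
[225, 158] 0.044638592983577266 197.3225904962342
[238, 190] 0.07546280115978542 202.2651678773403
[150, 153] 0.044924628397680764 303.05456260429156
[112, 172] 0.07527859027701167 311.2834643519422
```

Request:
arm_command(angular=[[0,0.4,-0.5],[0,0,0],[0,0,0],[0,0,0],[0,0,0],[0,0,0],[0,0,0]], delta_pos=[[5,-8.8,1],[0,0,0],[0,0,0],[0,0,0],[0,0,0],[0,0,0],[0,0,0]], claw=[0,0,0,0,0,0,0])

```text
clock: 11.05
position: [0.3974, 0.1233, 0.3282]
ee_rot: [-0.029, 0.936, 0.079, 0.341]
ft_force: [-0.2, -0.3, -0.7]
width: 1.006
finger_force: 0.0
```

```bash
python3 pick.py B
```

```text
11.05 [0.3974 0.1233 0.3282] 1.0055254849939472 turn total [ 0.1009 -0.0578 -0.1658]
[0.3974 0.1246 0.3278] shift (1, array([0., 0., 0.]), array([-0.1, -1.3,  0.4]))
```

Request:
arm_command(angular=[[0,0,0],[0,0,0],[0,0,0],[0,0,0],[0,0,0],[0,0,0],[0,0,0],[0,0,0],[0,0,0],[0,0,0],[0,0,0],[0,0,0],[0,0,0]], delta_pos=[[0,-1.7,35],[0,0,40],[0,0,40],[0,0,25],[0,0,10],[0,0,0],[0,0,0],[0,0,0],[0,0,0],[0,0,0],[0,0,0],[0,0,0],[0,0,0]], claw=[0,0,0,0,0,0,1,1,1,1,1,1,1])

```text
clock: 12.35
position: [0.4924, 0.1413, 0.2139]
ee_rot: [-0.029, 0.936, 0.079, 0.342]
ft_force: [-4.4, -0.7, 6.1]
width: 0.609
finger_force: 30.0
```

Request:
arm_command(angular=[[0,0,0],[0,0,0],[0,0,0],[0,0,0],[0,0,0],[0,0,0],[0,0,0]], delta_pos=[[12.8,0,-15.4],[-2.4,0,-28],[-15,0,-32],[-23,0,-19],[-23,0,-19],[-23,0,-19],[0,0,0]], claw=[1,1,1,1,1,1,1])

```text
clock: 13.05
position: [0.3506, 0.1173, 0.2676]
ee_rot: [-0.029, 0.936, 0.079, 0.342]
ft_force: [-0.4, -1.1, 0.1]
width: 0.609
finger_force: 30.0
```

```bash
python3 go.py -0.085 0.127
```

```text
13.05 [ 0.2752 -0.7734  2.3906 -0.0929  0.828   1.7162] [0.3506 0.1173 0.2676] grasp [0.4569 0.1354 0.1401] 0.6093024455049653
turn total [-8.5589 -0.1769 10.0951]
raise (old axes) (2, array([0., 0., 0.]), array([ 37. ,  -0. , -43.8]))
shift(new axes) (12, array([0., 0., 0.]), array([ 69.5, 554.8,  58.3]))
lower (1, array([0., 0., 0.]), array([-27.6,   0. ,  32.9]))
```

Request:
arm_command(angular=[[-4.28,-0.1,5.05],[-4.28,-0.1,5.05],[0,0,0],[0,0,0],[0,0,0],[0,0,0],[0,0,0],[0,0,0],[0,0,0],[0,0,0],[0,0,0],[0,0,0],[0,0,0],[0,0,0],[0,0,0],[0,0,0],[0,0,0]], delta_pos=[[0,0,0],[0,0,0],[12.9,40,-15.3],[12.9,40,-15.3],[12.9,40,-15.3],[12.9,40,-15.3],[12.9,40,-15.3],[8.7,44.3,7.3],[8.7,44.3,7.3],[8.7,44.3,7.3],[8.7,44.3,7.3],[8.7,44.3,7.3],[8.7,44.3,7.3],[8.7,44.3,7.3],[8.7,44.3,7.3],[0,0,0],[0,0,0]], claw=[1,1,1,1,1,1,1,1,1,1,1,1,1,1,1,1,1])

```text
clock: 14.75
position: [0.4252, -0.4352, 0.3624]
ee_rot: [0.011, 0.941, -0.031, 0.335]
ft_force: [0.4, -0.2, -1.2]
width: 0.61
finger_force: 30.0
```

```bash
python3 go.py -0.085 0.127
```

```text
14.75 [-0.9313 -0.1179  1.7866  0.5822  1.0659  0.5245] [ 0.4252 -0.4352  0.3624] grasp [ 0.5305 -0.4422  0.233 ] 0.6104379908169991
turn total [ 0.1216  0.7856 -0.1473]
raise (old axes) (1, array([0., 0., 0.]), array([0., 0., 0.]))
shift(new axes) (1, array([0., 0., 0.]), array([-38.2,   8.1,  16.9]))
lower (1, array([0., 0., 0.]), array([-27.6,   0. ,  32.9]))
```

Request:
arm_command(angular=[[0.1,0.8,-0.1],[0,0,0],[0,0,0],[0,0,0],[0,0,0],[0,0,0],[0,0,0],[0,0,0],[0,0,0],[0,0,0]], delta_pos=[[-14,2,10],[-14,2,10],[-14,2,10],[-14,2,10],[-6,0,6],[-4,0,4.8],[-1.3,0,1.5],[-1.3,0,1.5],[0,0,0],[0,0,0]], claw=[1,1,1,1,1,1,1,1,1,1])

```text
clock: 15.75
position: [0.4066, -0.441, 0.2794]
ee_rot: [0.012, 0.939, -0.029, 0.343]
ft_force: [0.2, -0.7, -0.0]
width: 0.61
finger_force: 30.0
```

```bash
python3 go.py -0.085 0.127
```

```text
15.75 [-0.9669 -0.0768  1.8897  0.6641  0.9627  0.378 ] [ 0.4066 -0.441   0.2794] grasp [ 0.5141 -0.448   0.1517] 0.609798198945684
turn total [ 0.0756 -0.1448  0.1105]
raise (old axes) (1, array([0., 0., 0.]), array([ 29.4,   0.1, -34.8]))
shift(new axes) (1, array([0., 0., 0.]), array([-0.2,  1.2, -0.1]))
lower (1, array([0., 0., 0.]), array([-27.6,   0. ,  32.9]))
```

Request:
arm_command(angular=[[0,0,0],[0,0,0],[0,0,0],[0,0,0],[0,0,0],[0,0,0],[0,0,0],[0,0,0],[0,0,0],[0,0,0],[0,0,0],[0,0,0],[0,0,0],[0,0,0],[0,0,0],[0,0,0],[0,0,0]], delta_pos=[[-1.6,0,1.9],[0,0,0],[0,0,0],[0,0,0],[0,0,0],[0,0,0],[0,0,-10],[0,0,-30],[0,0,-40],[0,0,-40],[0,0,0],[0,0,0],[0,0,0],[0,0,0],[0,0,0],[0,0,0],[0,0,0]], claw=[1,1,0.37,0.34,0.3,0.3,0.3,0.3,0.3,0,0,0,0,0,0,0,0])

```text
clock: 17.45
position: [0.3295, -0.436, 0.3678]
ee_rot: [0.011, 0.939, -0.029, 0.343]
ft_force: [-0.4, -0.5, 0.4]
width: 1.0
finger_force: 0.0
```

```bash
sed -i "s/'A':((.611,.283),-5.5)/'A':((.612,.283),-4.5)/" h.py; python3 pick.py A
```

```text
17.45 [ 0.3295 -0.436   0.3678] 0.9998691539048123 turn total [-0.554  -0.1009  0.7682]
[0.3989 0.2998 0.3278] shift (15, array([0., 0., 0.]), array([ -16.9, -738.9,   38. ]))
```

Request:
arm_command(angular=[[-0.5,-0.1,0.8],[0,0,0],[0,0,0],[0,0,0],[0,0,0],[0,0,0],[0,0,0],[0,0,0],[0,0,0],[0,0,0],[0,0,0],[0,0,0],[0,0,0],[0,0,0],[0,0,0],[0,0,0],[0,0,0],[0,0,0],[0,0,0]], delta_pos=[[18,-43,15],[18,-43,15],[18,-43,15],[-5,-43.6,-0.5],[-5,-43.6,-0.5],[-5,-43.6,-0.5],[-5,-43.6,-0.5],[-5,-43.6,-0.5],[-5,-43.6,-0.5],[-5,-43.6,-0.5],[-5,-43.6,-0.5],[-5,-43.6,-0.5],[-5,-43.6,-0.5],[-5,-43.6,-0.5],[-5,-43.6,-0.5],[-5,-43.6,-0.5],[-5,-43.6,-0.5],[0,0,0],[0,0,0]], claw=[0,0,0,0,0,0,0,0,0,0,0,0,0,0,0,0,0,0,0])

```text
clock: 19.35
position: [0.3987, 0.3012, 0.3285]
ee_rot: [0.013, 0.939, -0.036, 0.341]
ft_force: [-0.4, -0.1, 0.1]
width: 0.999
finger_force: 0.0
```

```bash
python3 pick.py A; python3 - <<'E'
from h import *
import cv2
t=read_camera("top")[:,:,::-1]
a=cv2.resize(read_camera("wrist")[:,:,::-1],(400,300));b=cv2.resize(t[180:350,435:550],(400,591),interpolation=cv2.INTER_CUBIC)
o=np.zeros((591,800,3),np.uint8);o[:300,:400]=a;o[:,400:]=b;cv2.imwrite("pics/p3.png",o)
E
```

```text
19.35 [0.3987 0.3012 0.3285] 0.998884274519461 turn total [-0.0443  0.0491  0.1022]
[0.3989 0.2998 0.3278] shift (1, array([0., 0., 0.]), array([-0.2,  1.4,  0.7]))
```

View pics/p3.png

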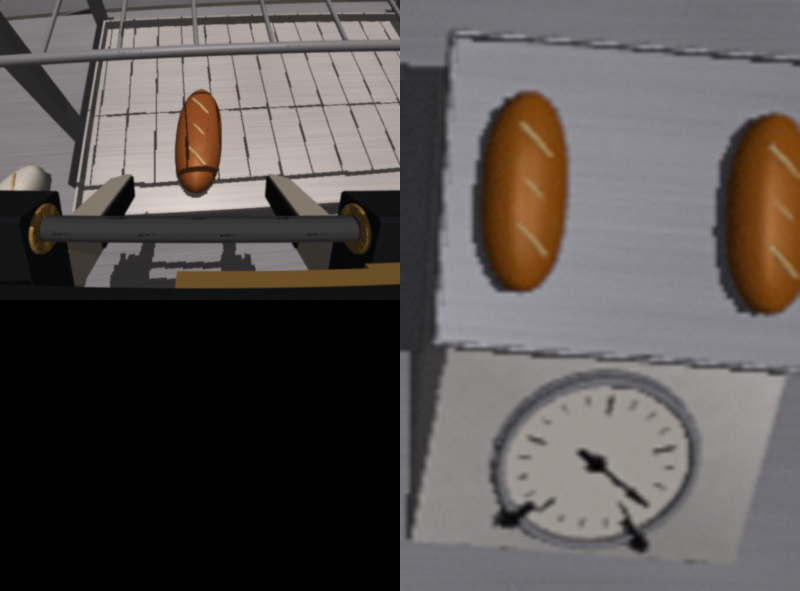

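The pointer tip is at (647,505), still short of the least-weight tab at (640,545), at about 180 g. The third roll is needed and would bring it to 260–290 g. Roll A is centred between the fingers at (198,140).

Request:
arm_command(angular=[[0,0,0],[0,0,0],[0,0,0],[0,0,0],[0,0,0],[0,0,0],[0,0,0],[0,0,0],[0,0,0],[0,0,0],[0,0,0],[0,0,0],[0,0,0]], delta_pos=[[0,0.5,35.5],[0,0,40],[0,0,40],[0,0,25],[0,0,10],[0,0,0],[0,0,0],[0,0,0],[0,0,0],[0,0,0],[0,0,0],[0,0,0],[0,0,0]], claw=[0,0,0,0,0,0,1,1,1,1,1,1,1])

```text
clock: 20.75
position: [0.4953, 0.2926, 0.2143]
ee_rot: [0.013, 0.939, -0.037, 0.342]
ft_force: [-5.2, 0.9, 6.8]
width: 0.617
finger_force: 29.7
```

Request:
arm_command(angular=[[0,0,0],[0,0,0],[0,0,0],[0,0,0],[0,0,0],[0,0,0],[0,0,0]], delta_pos=[[12.8,0,-15.4],[-2.4,0,-28],[-15,0,-32],[-23,0,-19],[-23,0,-19],[-23,0,-19],[0,0,0]], claw=[1,1,1,1,1,1,1])

```text
clock: 21.45
position: [0.352, 0.3036, 0.2676]
ee_rot: [0.013, 0.939, -0.036, 0.342]
ft_force: [0.2, 0.6, -2.2]
width: 0.617
finger_force: 29.6
```

```bash
python3 go.py 0.0 0.124
```

```text
21.45 [ 0.778  -0.3933  2.1683 -0.6301  0.9658  2.6865] [0.352  0.3036 0.2676] grasp [0.459  0.2954 0.1397] 0.6166324048728186
turn total [ 0.4908  0.0062 -0.6519]
raise (old axes) (2, array([0., 0., 0.]), array([ 34.9,  -0. , -41.6]))
shift(new axes) (14, array([0., 0., 0.]), array([ 77.4, 655.8,  65. ]))
lower (1, array([0., 0., 0.]), array([-27.6,   0. ,  32.9]))
```

Request:
arm_command(angular=[[0.5,0,-0.6],[0,0,0],[0,0,0],[0,0,0],[0,0,0],[0,0,0],[0,0,0],[0,0,0],[0,0,0],[0,0,0],[0,0,0],[0,0,0],[0,0,0],[0,0,0],[0,0,0],[0,0,0],[0,0,0],[0,0,0],[0,0,0],[0,0,0]], delta_pos=[[0,37.5,0],[0,37.5,0],[0,37.5,0],[0,37.5,0],[0,37.5,0],[12.9,40,-15.3],[12.9,40,-15.3],[12.9,40,-15.3],[12.9,40,-15.3],[12.9,40,-15.3],[9.7,33.5,8.1],[9.7,33.5,8.1],[9.7,33.5,8.1],[9.7,33.5,8.1],[9.7,33.5,8.1],[9.7,33.5,8.1],[9.7,33.5,8.1],[9.7,33.5,8.1],[0,0,0],[0,0,0]], claw=[1,1,1,1,1,1,1,1,1,1,1,1,1,1,1,1,1,1,1,1])

```text
clock: 23.45
position: [0.4396, -0.3478, 0.3631]
ee_rot: [0.012, 0.942, -0.032, 0.334]
ft_force: [-0.1, -0.0, -1.4]
width: 0.618
finger_force: 29.6
```

```bash
python3 go.py 0.0 0.124
```

```text
23.45 [-0.8024 -0.2435  1.8938  0.5186  1.0128  0.6666] [ 0.4396 -0.3478  0.3631] grasp [ 0.5446 -0.3553  0.2334] 0.6177694341099229
turn total [ 0.3252  0.9393 -0.2319]
raise (old axes) (1, array([0., 0., 0.]), array([0., 0., 0.]))
shift(new axes) (2, array([0., 0., 0.]), array([-47.3,  11.3,  14. ]))
lower (1, array([0., 0., 0.]), array([-27.6,   0. ,  32.9]))
```

Request:
arm_command(angular=[[0.3,0.9,-0.2],[0,0,0],[0,0,0],[0,0,0]], delta_pos=[[-20,11.3,-17],[-13.5,0,16],[0,0,0],[0,0,0]], claw=[1,1,1,1])

```text
clock: 23.85
position: [0.4127, -0.3557, 0.344]
ee_rot: [0.011, 0.939, -0.029, 0.342]
ft_force: [0.4, 0.1, -0.4]
width: 0.62
finger_force: 29.6
```

```bash
python3 go.py 0.0 0.124
```

```text
23.85 [-0.8566 -0.2667  1.9459  0.572   1.0106  0.5785] [ 0.4127 -0.3557  0.344 ] grasp [ 0.5199 -0.3625  0.2161] 0.6197008376446504
turn total [ 0.0064 -0.0399  0.0737]
raise (old axes) (1, array([0., 0., 0.]), array([0., 0., 0.]))
shift(new axes) (1, array([0., 0., 0.]), array([-14.9,   1.6,  16.3]))
lower (1, array([0., 0., 0.]), array([-27.6,   0. ,  32.9]))
```

Request:
arm_command(angular=[[0,0,0],[0,0,0],[0,0,0],[0,0,0],[0,0,0],[0,0,0],[0,0,0],[0,0,0],[0,0,0],[0,0,0]], delta_pos=[[-12,1,14],[-12,0,14],[-10,0,12],[-5,0,5.5],[-3.5,0,4],[-1.3,0,1.5],[-1.3,0,1.5],[-1.3,0,1.5],[0,0,0],[0,0,0]], claw=[1,1,1,1,1,1,1,1,1,1])

```text
clock: 24.85
position: [0.4119, -0.3574, 0.2729]
ee_rot: [0.011, 0.939, -0.029, 0.342]
ft_force: [1.4, -0.3, 1.5]
width: 0.621
finger_force: 29.6
```

```bash
python3 go.py 0.0 0.124
```

```text
24.85 [-0.86   -0.2113  2.0199  0.6251  0.9046  0.4858] [ 0.4119 -0.3574  0.2729] grasp [ 0.5192 -0.3643  0.1451] 0.620582693557526
turn total [ 0.0448 -0.0767  0.073 ]
raise (old axes) (1, array([0., 0., 0.]), array([ 31.6,   0.1, -37.5]))
shift(new axes) (1, array([0., 0., 0.]), array([-0.2, -0.1, -0.2]))
lower (1, array([0., 0., 0.]), array([-27.6,   0. ,  32.9]))
```

Request:
arm_command(angular=[[0,0,0],[0,0,0],[0,0,0],[0,0,0],[0,0,0],[0,0,0],[0,0,0],[0,0,0],[0,0,0],[0,0,0],[0,0,0],[0,0,0],[0,0,0],[0,0,0],[0,0,0],[0,0,0],[0,0,0],[0,0,0],[0,0,0]], delta_pos=[[0,0,0],[0,0,0],[0,0,0],[0,0,0],[0,0,-10],[0,0,-30],[0,0,-40],[0,0,-40],[0,40,-10],[0,45,-10],[0,45,-10],[0,45,0],[0,45,0],[0,45,0],[0,45,0],[0,0,0],[0,0,0],[0,0,0],[0,0,0]], claw=[0.36,0.33,0.3,0.3,0.3,0.3,0.3,0.3,0.3,0.3,0.3,0.3,0.3,0.3,0.3,0.3,0.3,0.3,0.3])

```text
clock: 26.75
position: [0.2964, -0.6595, 0.3887]
ee_rot: [0.012, 0.939, -0.029, 0.342]
ft_force: [0.9, -0.8, 0.8]
width: 0.699
finger_force: 0.0
```

```bash
python3 - <<'E'
from h import *
import cv2
t=read_camera("top")[:,:,::-1];b=cv2.resize(t[180:350,425:575],(520,590),interpolation=cv2.INTER_CUBIC)
cv2.imwrite("pics/p4.png",b);print(get_state()['clock'])
E
```

```text
26.8
```

View pics/p4.png

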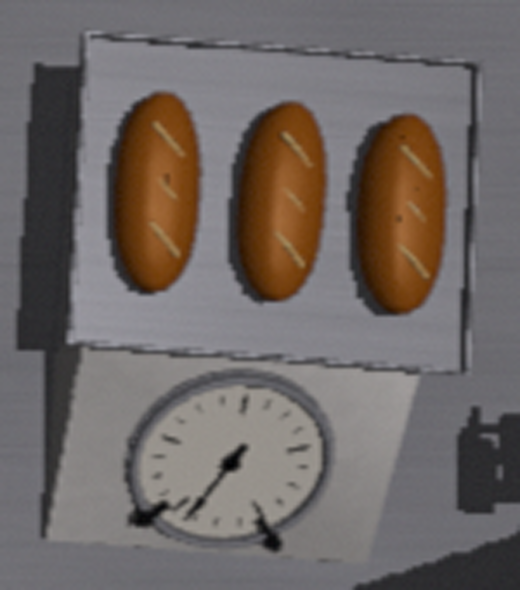

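The three rolls lie flat on the pan. The pointer tip at (190,517) stands between the min tab (272,535) and the max tab (145,517), at about 285 g.

```bash
python3 -c "
from workcell import *
print(hand_in())"
```

```text
the job is handed in; nothing more can be done
None
```

The job is handed in: all three rolls lie on the pan, and the pointer read about 285 g, between the limit tabs at roughly 200 g and 311 g. The two-roll weight of about 180 g fell short, so the third roll was needed. The arm's clock stood at 26.8 s of the 72 s allowed.

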